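Move the cooled bottles to the feeding station, oldest next to the warmer

ROBOT

A 6-joint arm with a two-finger parallel gripper is mounted at the origin on the work surface. World frame = base frame: x ahead of the robot, y to its left, z up, the work surface at z = 0. Lengths are in m, angles in rad, forces in N, time in s.
With the tool pointing down it reaches from about 0.35 to 0.975 m from the base axis. Payload 4.9 kg.
Tool frame: the origin (TCP) lies on the centre line of the jaws, within the pads' length; the fingertips stand 8 mm ahead of it and the grasp point (between the pads) lies 11 mm behind it; z points along the fingers, y is the line along which they close (so a half turn about z gives the same grasp; the last joint's range is limited). The gripper opens to 85 mm and grips with 20 to 120 N. Pads are 22 mm wide; open, the fingers measure 114 mm over their backs; the gripper's body (76 mm by 85 mm) begins 54 mm behind the grasp point. The pads swing forward as they close: fully open they stand 13 mm farther back than shut.
Start: joints at [0.995, 0.053, 1.613, -0, 1.476, -0.119], TCP at [0.276, 0.561, 0.203] pointing down, gripper open.
Joint ranges: [-3.01, 3.01], [-1.01, 2.22], [0.06, 2.58], [-1.02, 4.17], [0.09, 2.62], [-3.14, 3.14]. Speed limits (rad/s): [2.57, 2.57, 3.14, 3.14, 3.14, 3.14].

INTERFACE

Orientations are given as a rotation vector (axis times angle).
In Python, from station import ctrl gives the robot as it stands.
- The arm moves only by the tool pendant, called after "Emit:" by a JSON object that holds its "name" and its "arguments", one argument or row to a line. Schema: {"type":"object","properties":{"moves":{"type":"string"},"grip_force":{"type":"number"},"only":{"type":"string"},"quiet":{"type":"boolean"},"lines":{"type":"string"}},"required":["moves"],"additionalProperties":false}. moves is a string of 1 to 20 rows, one to a line, with the numbers parted by commas; each row has 7 numbers: the finger opening in m, then dx, dy, dz in a scale on which 1.0 is 0.8 m, then a rotation vector rx, ry, rz in parts of the range, where 1.0 means 180 degrees; each row is the pose to reach, as a shift and turn from the pose commanded when the call began, along the tool's axes at that moment; what a row does not reach only later rows make up. A row lasts 1/12 s, in which the tool goes at most 0.0417 m and 0.125 rad, less where a joint would pass 70% of its speed; a pose out of reach is approached as far as the arm can. The fingers move at their own pace and stop on an object; grip_force is the grip in N (left out, the last holds). Time passes only in rows, so rows that do not move let the fingers close. The tool returns the time, the measured TCP pose, the force, the opening and the grip force at its end. only (a regular expression) keeps the lines of the reply that match it, lines (a string "A,B") keeps lines A to B, and quiet returns only ok. A shift or turn number past 1, either way, is cut back to 1. Input that does not fit is refused with a message, and nothing moves.
- ctrl.get_obs(): the state, without advancing time (a new reading comes with each control period).
- ctrl.get_image(name): name is "side" or "top" or "wrist"; returns the picture (384x512x3 uint8, red, green, blue); there is no depth.
- ctrl.camera_params(name): a dict with "fx", "fy", "cx", "cy" (pixels), "k1" (the pictures are not rectified: a ray, as slopes to the right and down, at radius r is drawn at 1 + k1 r^2 times it, then the intrinsics apply), "T" (4x4, takes a point from camera to world coordinates); the wrist camera has in their place "tool_from_camera" (4x4, takes a point from camera to tool coordinates, whose origin is the TCP and whose axes are the flange's). Camera axes: x right, y down, z forward; pixel columns grow to the right and rows downward; lengths in m; the calibration is good to about 2 mm. A picture is of the moment at which its call begins: read the wrist's pose just before it. camera_params takes no time and is no camera call.
- ctrl.finish_job(): hands the job in; it is judged then, once.
Trained networks look in the newest picture that a camera, given by its name, has taken for a name from the list of things; names that differ only in an ending like _2 or _b are one class to them, and where a whole thing is asked for, a point or a joint stands for the part that bears it (a point fixed in the world has none). Each returns a list of dicts, best first, with "p" (0 to 1); they miss things now and then, are a little off and sometimes report something else, mostly with a low value. They report only what shows in the picture. A call takes as long as a camera call. They do not tell look-alikes from the thing itself.
- ctrl.find_in(camera, thing): "extent" ([left, top, right, bottom] in pixels, round what is visible of it).
- ctrl.cut_out(camera, thing): "mask" (384x512 bool, what is visible of it) and "extent" ([left, top, right, bottom] in pixels, round what is visible of it).
- ctrl.tip_of(camera, thing): "xy" ([column, row] in pixels: a listed point, or the origin of a listed thing).
The state is a dict: "t": time; "q": joint angles; "dq": joint speeds; "effort": joint torques, N m; "tool_pos": TCP position; "tool_rot": TCP orientation; "contact_force": force on the tool from outside, world axes, zero at the start; "wrist_torque": the same for the moment, N m; "opening": finger opening in m; "grip_force": force on a finger pad.
Only numpy, scipy, OpenCV 4.12 (cv2) and the standard library are available. Lean on these libraries where they do the work, as an engineer would, in place of code of your own. Each camera call takes 0.05 s, during which the arm holds its last target. There are 200 camera calls.

TASK

Move the four bottles from the cooler caddy into the four holes of the birch rack by the bottle warmer, keeping their turn: the bottle next to the blue ice brick was filled first and must stand next to the warmer, the one after it in the following hole, and so on along the row. Set each bottle down upright on the bottom of its hole without dropping it or knocking one over, and leave the ice brick in its bay.

Things in the scene. Friction and masses are not known exactly. Their poses are not given: they have to be found in the camera images.
- bottle_yellow: Closed glass bottle with a yellow silicone sleeve and yellow cap, standing in a cup of the caddy. 138 mm tall; body 50 mm in diameter up to 80 mm, 35 mm neck at 96 mm; round cap 43 mm in diameter, straight from 96 to 128 mm, then domed. 0.15 to 0.26 kg. Origin: centre of its underside; z up along the bottle.
- bottle_green: Closed glass bottle with a green silicone sleeve and green cap, standing in a cup of the caddy. 138 mm tall; body 50 mm in diameter up to 80 mm, 35 mm neck at 96 mm; round cap 43 mm in diameter, straight from 96 to 128 mm, then domed. 0.15 to 0.26 kg. Origin: centre of its underside; z up along the bottle.
- bottle_purple: Closed glass bottle with a purple silicone sleeve and purple cap, standing in a cup of the caddy. 138 mm tall; body 50 mm in diameter up to 80 mm, 35 mm neck at 96 mm; round cap 43 mm in diameter, straight from 96 to 128 mm, then domed. 0.15 to 0.26 kg. Origin: centre of its underside; z up along the bottle.
- bottle_red: Closed glass bottle with a red silicone sleeve and red cap, standing in a cup of the caddy. 138 mm tall; body 50 mm in diameter up to 80 mm, 35 mm neck at 96 mm; round cap 43 mm in diameter, straight from 96 to 128 mm, then domed. 0.15 to 0.26 kg. Origin: centre of its underside; z up along the bottle.
- cup_yellow: Caddy cup in which the yellow bottle stands at the start: fixed, square, pale grey, 69 x 69 mm outside, 3 mm walls, 45 mm tall, inner floor 3 mm up; the four cups look alike and touch in a row, 70 mm apart, in a white tray caddy 78 x 388 mm. Origin: centre of its underside, 4 mm above the shelf; y runs along the row, x across it.
- cup_green: Caddy cup in which the green bottle stands at the start: fixed, square, pale grey, 69 x 69 mm outside, 3 mm walls, 45 mm tall, inner floor 3 mm up; the four cups look alike and touch in a row, 70 mm apart, in a white tray caddy 78 x 388 mm. Origin: centre of its underside, 4 mm above the shelf; y runs along the row, x across it.
- cup_purple: Caddy cup in which the purple bottle stands at the start: fixed, square, pale grey, 69 x 69 mm outside, 3 mm walls, 45 mm tall, inner floor 3 mm up; the four cups look alike and touch in a row, 70 mm apart, in a white tray caddy 78 x 388 mm. Origin: centre of its underside, 4 mm above the shelf; y runs along the row, x across it.
- cup_red: Caddy cup in which the red bottle stands at the start: fixed, square, pale grey, 69 x 69 mm outside, 3 mm walls, 45 mm tall, inner floor 3 mm up; the four cups look alike and touch in a row, 70 mm apart, in a white tray caddy 78 x 388 mm. Origin: centre of its underside, 4 mm above the shelf; y runs along the row, x across it.
- ice_brick: Blue hard plastic ice brick, 60 x 30 mm, 90 mm tall, standing loose in the bay at one end of the caddy (165 mm from the middle of the row): it marks the end that was filled first. The bay at the other end holds a small white tub with a wooden lid, 41 mm wide, 57 mm tall. Origin: centre of its underside; its y axis runs along the row.
- station: Fixed birch board 100 (x) x 420 (y) x 12 mm. At its -y end (y = -152) a round white bottle warmer, 108 mm wide, top 147 mm above the shelf. Beside it a birch deck, top at 47 mm, with four round holes 68 mm wide, centres at x = 0, y = -52, 22, 96, 170 mm; bottles stand in them on the board, 12 mm above the shelf. Origin: centre of the board's underside, on the shelf.
There are look-alikes about, which are no part of the job. There is more than one size of the bottle_yellow; the job needs the smaller. Of the things that look like the bottle_red, the largest one is meant.

How it is judged:
By the outcome, as a careful person would: the job done as asked, in the order asked, and still so for the second after the job is handed in, with the robot touching nothing.
It also fails if it takes over 112 s, if anything falls off the work surface, if the arm or the gripper's body presses on something with over 40 N, if the wrist force passes 120 N, or if a joint passes its speed limit or range.

## Working session

There is one attempt and no reset: what is moved stays moved. The work goes in short steps, Python scripts to look and compute and a tool call to move; the robot and the scene stay as the last step left them, time stands still between calls to the robot, and variables do not carry over. Pictures are saved under pics/ and viewed, at most 14 in all, crops included, and the job is handed in when it is done.

```bash
ls; mkdir -p pics
```

Run:
```python
from station import ctrl
import cv2
o=ctrl.get_obs();print(o['t'],o['tool_pos'],o['tool_rot'],o['opening'])
for n in("top","side"):
    cv2.imwrite(f"pics/{n}0.png",ctrl.get_image(n)[:,:,::-1])
    p=ctrl.camera_params(n);print(n,p)
    for th in("bottle_yellow","bottle_green","bottle_purple","bottle_red","ice_brick","station"):
        print(th,[(round(d['p'],2),[int(v) for v in d['extent']]) for d in ctrl.find_in(n,th)])
print(ctrl.camera_params("wrist"))
```

```text
pics
0.0 [0.2753094  0.56035292 0.20217995] [-7.11141988e-01 -3.05935210e+00  2.93461637e-03] 0.08536468012999916
top {'fx': 452.70243045606867, 'fy': 452.70243045606867, 'cx': 255.4093816864305, 'cy': 187.77920546881302, 'k1': -0.12709537733317694, 'T': array([[-0.13118915, -0.96436434,  0.22976254,  0.2514634 ],
       [-0.99135644,  0.12793204, -0.02908269,  0.01105683],
       [-0.00134768, -0.23159191, -0.97281209,  1.18326862],
       [ 0.        ,  0.        ,  0.        ,  1.        ]])}
bottle_yellow [(0.92, [302, 216, 334, 247]), (0.63, [287, 174, 310, 203])]
bottle_green [(0.91, [340, 159, 367, 188])]
bottle_purple [(0.76, [314, 163, 338, 194])]
bottle_red [(0.72, [346, 121, 361, 144]), (0.71, [364, 154, 391, 183]), (0.7, [379, 122, 397, 147])]
ice_brick [(0.84, [268, 178, 288, 207])]
station [(0.8, [73, 153, 236, 216]), (0.42, [281, 178, 315, 207]), (0.27, [337, 160, 368, 189])]
side {'fx': 352.71645147810574, 'fy': 352.71645147810574, 'cx': 256.59440046923135, 'cy': 191.69708526502416, 'k1': -0.04548772684901698, 'T': array([[ 0.86929298, -0.25359057,  0.42428944,  0.134
[... 300 characters left out ...]
331, 259])]
bottle_purple [(0.67, [282, 186, 308, 242])]
bottle_red [(0.63, [361, 220, 379, 258]), (0.57, [330, 223, 360, 282])]
ice_brick [(0.72, [246, 181, 262, 215])]
station [(0.82, [191, 126, 264, 189])]
{'fx': 331.6594075825701, 'fy': 331.6594075825701, 'cx': 255.56668783631275, 'cy': 191.7233112926288, 'k1': -0.09139077860074857, 'tool_from_camera': array([[-1.29536797e-04, -9.58518676e-01, -2.85029701e-01,
         7.22696384e-02],
       [ 9.99999963e-01, -5.62419076e-05, -2.65333307e-04,
         4.12363300e-05],
       [ 2.38296317e-04, -2.85029724e-01,  9.58518648e-01,
        -1.69552734e-01],
       [ 0.00000000e+00,  0.00000000e+00,  0.00000000e+00,
         1.00000000e+00]])}
```

View pics/top0.png

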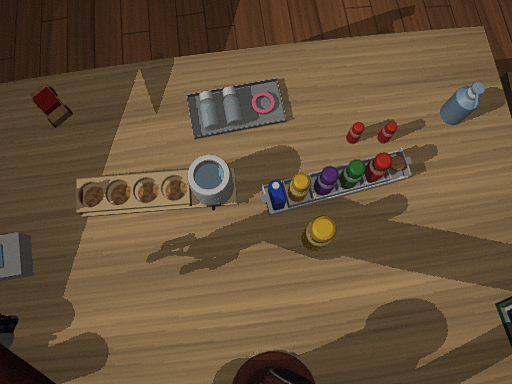

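View pics/side0.png

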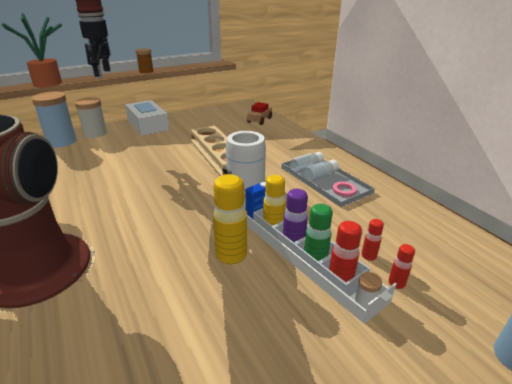

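Top view: the caddy runs from the ice brick (277,195) through yellow (299,187), purple (326,180), green (351,173) and red (378,167) to the tub (399,160). The rack holes are at (174,188), (147,190), (119,192) and (92,195), with the warmer at (212,180).

Look-alikes: the big yellow at (320,230) stands outside the caddy. The small reds at (355,132) and (388,131) are also outside. I choose yellow (299,187) and red (378,167), both in the cups.

Create h.py:
```python
import numpy as np, cv2
from scipy.optimize import minimize
from scipy.spatial.transform import Rotation as R
from station import ctrl
PROF=[(0,.025),(.08,.025),(.096,.0175),(.096,.0215),(.128,.0215),(.134,.017),(.138,.008)]
def cam(n,obs=None):
    p=ctrl.camera_params(n)
    if n=="wrist":
        o=obs or ctrl.get_obs();T=np.eye(4);T[:3,:3]=R.from_rotvec(o['tool_rot']).as_matrix();T[:3,3]=o['tool_pos'];p['T']=T@p['tool_from_camera']
    return p
def proj(p,X):
    X=np.atleast_2d(X);c=(X-p['T'][:3,3])@p['T'][:3,:3];s=c[:,:2]/c[:,2:]
    s=s*(1+p['k1']*(s**2).sum(1,keepdims=True))
    return s*[p['fx'],p['fy']]+[p['cx'],p['cy']]
def unproj(p,uv,z):
    d=(np.atleast_2d(uv)-[p['cx'],p['cy']])/[p['fx'],p['fy']];s=d.copy()
    for _ in range(10): s=d/(1+p['k1']*(s**2).sum(1,keepdims=True))
    r=np.c_[s,np.ones(len(s))]@p['T'][:3,:3].T;o=p['T'][:3,3]
    return o+r*((z-o[2])/r[:,2])[:,None]
A=np.linspace(0,2*np.pi,40);C=np.c_[np.cos(A),np.sin(A)]
def sil(p,xy,z0=.007,zmin=.045,k=1.):
    im=np.zeros((384*4,512*4),np.uint8)
    P=[(h*k,r*k) for h,r in PROF if h*k+z0>zmin]; P=[(zmin-z0,.025*k)]+P
    for (a,ra),(b,rb) in zip(P,P[1:]):
        q=proj(p,np.r_[np.c_[xy+C*ra,np.full(40,z0+a)],np.c_[xy+C*rb,np.full(40,z0+b)]])
        cv2.fillPoly(im,[cv2.convexHull(np.round(q*4+1.5).astype(np.int32))],1)
    return im>0
def fit(items,xy0,**kw):
    """items: list of (camparams, mask)"""
    M=[(p,cv2.resize(m.astype(np.uint8),None,fx=4,fy=4,interpolation=cv2.INTER_NEAREST)>0) for p,m in items]
    def f(x):
        return sum(1-(lambda s:(s&m).sum()/max(1,(s|m).sum()))(sil(p,x,**kw)) for p,m in M)/len(M)
    r=minimize(f,xy0,method='Nelder-Mead',options=dict(initial_simplex=[xy0,np.add(xy0,[.012,0]),np.add(xy0,[0,.012])],xatol=3e-4,fatol=1e-4))
    return r.x,1-r.fun
```

Create m1.py:
```python
from h import *
pt,ps=cam("top"),cam("side")
it=ctrl.get_image("top");im_s=ctrl.get_image("side")
capt=dict(yellow=(299,187),purple=(326,180),green=(351,173),red=(378,167))
B={}
for c,uv in capt.items():
    x0=unproj(pt,[uv],.13)[0,:2]
    def pick(n,p):
        want=proj(p,[[*x0,.1]])[0]
        L=[d for d in ctrl.cut_out(n,"bottle_"+c)]
        L.sort(key=lambda d:np.hypot(*(np.array([(d['extent'][0]+d['extent'][2])/2,(d['extent'][1]+d['extent'][3])/2])-want)))
        return L[0]['mask']
    mt,ms=pick("top",pt),pick("side",ps)
    a=fit([(pt,mt)],x0);b=fit([(ps,ms)],x0);ab=fit([(pt,mt),(ps,ms)],x0)
    B[c]=ab[0];print(c,x0.round(3),"top",a[0].round(4),round(a[1],2),"side",b[0].round(4),round(b[1],2),"both",ab[0].round(4),round(ab[1],2))
P=np.array(list(B.values()));v=P[3]-P[0];print("spacing",np.linalg.norm(np.diff(P,axis=0),axis=1),"dir",np.degrees(np.arctan2(v[1],v[0])))
H=unproj(pt,[(174,188),(147,190),(119,192),(92,195)],.03);print("holes rough\n",H.round(3),np.linalg.norm(np.diff(H,axis=0),axis=1))
print("warmer",unproj(pt,[(210,177)],.147).round(3),"bigyellow",unproj(pt,[(322,229)],.17).round(3),"reds",unproj(pt,[(357,128),(389,127)],.09).round(3))
o=ctrl.get_obs();print(R.from_rotvec(o['tool_rot']).as_matrix().round(3),o['tool_pos'])
f=5;a=cv2.resize(it[145:215,70:230],None,fx=f,fy=f,interpolation=cv2.INTER_CUBIC)
b=cv2.resize(it[115:165+50,255:415],None,fx=f,fy=f,interpolation=cv2.INTER_CUBIC)[:250+0]
b=cv2.resize(it[148:198+0+14,255:415],None,fx=f,fy=f,interpolation=cv2.INTER_CUBIC)[:250]
cv2.imwrite("pics/crop1.png",np.vstack([a[:350],b])[:,:,::-1])
```

```bash
python3 m1.py
```

```text
yellow [ 0.488 -0.124] top [ 0.5006 -0.131 ] 0.9 side [ 0.4982 -0.1333] 0.92 both [ 0.5001 -0.1307] 0.9
purple [ 0.497 -0.192] top [ 0.5071 -0.2012] 0.89 side [ 0.506  -0.2049] 0.93 both [ 0.5081 -0.2018] 0.9
green [ 0.506 -0.255] top [ 0.5175 -0.2684] 0.84 side [ 0.5146 -0.2726] 0.9 both [ 0.5179 -0.269 ] 0.87
red [ 0.513 -0.324] top [ 0.5242 -0.3359] 0.9 side [ 0.5249 -0.3405] 0.92 both [ 0.526  -0.3392] 0.89
spacing [0.0716468  0.06787177 0.07064892] dir -82.90971670370875
holes rough
 [[0.551 0.189 0.03 ]
 [0.555 0.261 0.03 ]
 [0.56  0.336 0.03 ]
 [0.561 0.409 0.03 ]] [0.07186857 0.07526272 0.07357029]
warmer [[0.536 0.083 0.147]] bigyellow [[ 0.376 -0.156  0.17 ]] reds [[ 0.633 -0.303  0.09 ]
 [ 0.625 -0.387  0.09 ]]
[[-0.897  0.441  0.   ]
 [ 0.441  0.897  0.   ]
 [-0.     0.    -1.   ]] [0.27566586 0.56091076 0.20341433]
```

View pics/crop1.png

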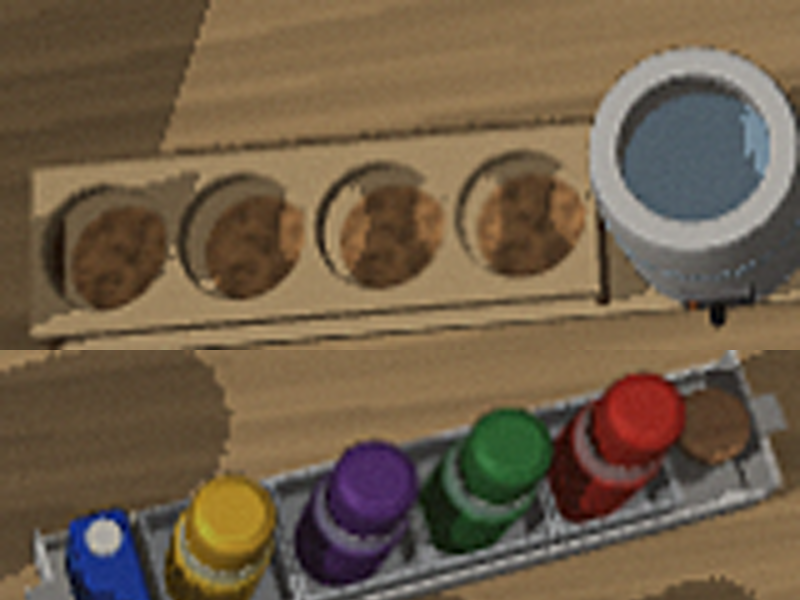

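The crop confirms the chosen bottles stand in the cups, with the ice brick next to yellow. I take the hole rims on the deck top and the warmer rim from it and fit the station pose.

Run:
```python
from h import *
pt=cam("top")
uv=np.array([(521,214),(380,225),(243,237),(105,248),(694.5,148)])/5+[70,145]-.4
W=np.vstack([unproj(pt,uv[:4],.047),unproj(pt,uv[4:],.147)])[:,:2]
L=np.array([[0,-.052],[0,.022],[0,.096],[0,.170],[0,-.152]])
a,b=W-W.mean(0),L-L.mean(0)
th=np.arctan2((b[:,0]*a[:,1]-b[:,1]*a[:,0]).sum(),(b*a).sum());Rm=np.array([[np.cos(th),-np.sin(th)],[np.sin(th),np.cos(th)]])
t=W.mean(0)-Rm@L.mean(0);F=L@Rm.T+t
print("yaw",np.degrees(th),"origin",t);print(np.c_[F,W-F].round(4))
# mean wrist yaw suggestion: tool y vs world x
for name,cy in (("start",None),):
    m=R.from_rotvec(ctrl.get_obs()['tool_rot']).as_matrix();print("tool y angle",np.degrees(np.arctan2(m[1,1],m[0,1])))
```

```text
yaw -2.795750253262829 origin [0.55117924 0.23793791]
[[ 5.486e-01  1.860e-01  0.000e+00  7.000e-04]
 [ 5.523e-01  2.599e-01  3.000e-04  6.000e-04]
 [ 5.559e-01  3.338e-01 -2.000e-04 -7.000e-04]
 [ 5.595e-01  4.077e-01 -0.000e+00 -6.000e-04]
 [ 5.438e-01  8.610e-02 -1.000e-04  0.000e+00]]
tool y angle 63.82757791123525
```

The manual's scale: shifts go in shares of 0.8 m and turns go in shares of 180 degrees. Converting my numbers, -0.579 m / 0.8 = -0.7238, -0.077 m / 0.8 = -0.0963, 0.99 rad / 3.1416 = 0.3151.

Emit:
{"name": "pendant", "arguments": {
  "moves": "0.085,-0.6813,-0.7238,-0.0963,0,0,0.3151\n0.085,-0.6813,-0.7238,-0.0963,0,0,0.3151\n0.085,-0.6813,-0.7238,-0.0963,0,0,0.3151\n0.085,-0.6813,-0.7238,-0.0963,0,0,0.3151\n0.085,-0.6813,-0.7238,-0.0963,0,0,0.3151\n0.085,-0.6813,-0.7238,-0.0963,0,0,0.3151\n0.085,-0.6813,-0.7238,-0.0963,0,0,0.3151\n0.085,-0.6813,-0.7238,-0.0963,0,0,0.3151\n0.085,-0.6813,-0.7238,-0.0963,0,0,0.3151\n0.085,-0.6813,-0.7238,-0.0963,0,0,0.3151\n0.085,-0.6813,-0.7238,-0.0963,0,0,0.3151\n0.085,-0.6813,-0.7238,-0.0963,0,0,0.3151\n0.085,-0.6813,-0.7238,-0.0963,0,0,0.3151\n0.085,-0.6813,-0.7238,-0.0963,0,0,0.3151\n0.085,-0.6813,-0.7238,-0.0963,0,0,0.3151\n0.085,-0.6813,-0.7238,-0.0963,0,0,0.3151\n0.085,-0.6813,-0.7238,-0.0963,0,0,0.3151\n0.085,-0.6813,-0.7238,-0.0963,0,0,0.3151\n0.085,-0.6813,-0.7238,-0.0963,0,0,0.3151\n0.085,-0.6813,-0.7238,-0.0963,0,0,0.3151"
}}

```text
t: 2.87
tool_pos: [0.5101, -0.2045, 0.2806]
tool_rot: [2.084, 2.348, -0.002]
contact_force: [-1.2, 0.4, -1.1]
opening: 0.085
grip_force: 0.0
```

Emit:
{"name": "pendant", "arguments": {
  "moves": "0.085,0,0,0,0,0,0\n0.085,0,0,0,0,0,0\n0.085,0,0,0,0,0,0"
}}

```text
t: 3.12
tool_pos: [0.5091, -0.1978, 0.2803]
tool_rot: [-2.078, -2.356, -0.0]
contact_force: [-0.4, 0.9, 0.6]
opening: 0.0846
grip_force: 0.0
```

Create m2.py:
```python
from h import *
import sys
o=ctrl.get_obs();im=ctrl.get_image("wrist");pw=cam("wrist",o)
m=R.from_rotvec(o['tool_rot']).as_matrix();print(o['tool_pos'].round(4),"yaw y",np.degrees(np.arctan2(m[1,1],m[0,1])),"tool z",m[:,2].round(4),o['q'].round(2))
est=dict(yellow=(.5,-.132),purple=(.508,-.203),green=(.518,-.27),red=(.526,-.339));P=[]
for c,x0 in est.items():
    want=proj(pw,[[*x0,.1]])[0]
    L=sorted(ctrl.cut_out("wrist","bottle_"+c),key=lambda d:np.hypot(*(np.array([(d['extent'][0]+d['extent'][2])/2,(d['extent'][1]+d['extent'][3])/2])-want)))
    if not L: print(c,"none");continue
    x,s=fit([(pw,L[0]['mask'])],x0);P.append(x)
    print(c,x.round(4),round(s,2),"delta tool",(m.T@(np.r_[x,.108]-o['tool_pos'])).round(4))
    q=np.argwhere(sil(pw,x));cs,_=cv2.findContours(sil(pw,x).astype(np.uint8),0,1)
    for k in cs: cv2.polylines(im,[(k/4).astype(np.int32)],True,(255,255,255),1)
cv2.imwrite("pics/w%s.png"%sys.argv[1],im[:,:,::-1])
```

```bash
python3 m2.py 1
```

```text
[ 0.5091 -0.1978  0.2803] yaw y 7.175023909834513 tool z [-3.e-04  6.e-04 -1.e+00] [-0.51 -0.17  1.7   0.    1.61 -0.63]
yellow [ 0.5005 -0.1318] 0.96 delta tool [ 0.0665 -0.0003  0.1723]
purple [ 0.5081 -0.2016] 0.94 delta tool [-0.0037 -0.0015  0.1723]
green [ 0.5165 -0.2711] 0.93 delta tool [-0.0737 -0.0019  0.1722]
red [ 0.5258 -0.3422] 0.83 delta tool [-0.1455 -0.0014  0.1722]
```

View pics/w1.png

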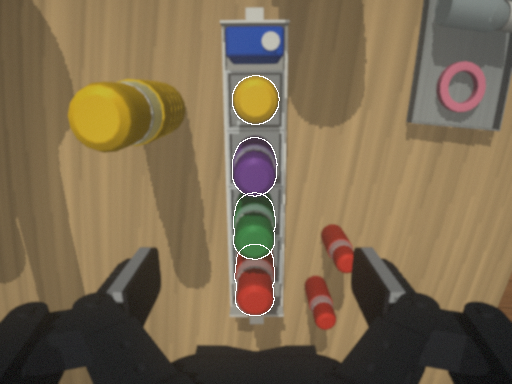

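The wrist view shows the four fitted outlines sitting on their bottles: yellow (255,100), purple (254,166), green (254,227) and red (254,280). The brick is at (255,43), and the large yellow is well clear at (125,115). Grasping yellow.

In the tool's units: 0.168 m / 0.8 = 0.21, 0.155 m / 0.8 = 0.1938.

Emit:
{"name": "pendant", "arguments": {
  "moves": "0.07,0.05,0,0,0,0,0\n0.07,0.0831,0,0.025,0,0,0\n0.07,0.0831,0,0.0625,0,0,0\n0.07,0.0831,0,0.1125,0,0,0\n0.07,0.0831,0,0.15,0,0,0\n0.07,0.0831,0,0.175,0,0,0\n0.07,0.0831,0,0.1938,0,0,0\n0.07,0.0831,0,0.21,0,0,0\n0.07,0.0831,0,0.21,0,0,0\n0.03,0.0831,0,0.21,0,0,0\n0.03,0.0831,0,0.21,0,0,0\n0.03,0.0831,0,0.21,0,0,0\n0.03,0.0831,0,0.21,0,0,0\n0.03,0.0831,0,0.21,0,0,0\n0.03,0.0831,0,0.21,0,0,0\n0.03,0.0831,0,0.21,0,0,0",
  "grip_force": 40
}}

```text
t: 4.7
tool_pos: [0.5027, -0.1339, 0.1151]
tool_rot: [2.077, 2.352, 0.002]
contact_force: [-1.1, -0.7, 6.7]
opening: 0.03
grip_force: 4.9
```

Run:
```python
from h import *
im=ctrl.get_image("wrist");s=ctrl.get_image("side")[150:300,200:400]
o=ctrl.get_obs();print(o['opening'],o['grip_force'],o['tool_pos'],o['contact_force'])
cv2.imwrite("pics/g1.png",np.hstack([cv2.resize(im,(400,300)),cv2.resize(s,(400,300))])[:,:,::-1])
```

```text
0.03032289080701184 4.912299697989511 [ 0.50269338 -0.13389145  0.1150878 ] [-1.21204031  0.14388473  6.69592179]
```

View pics/g1.png

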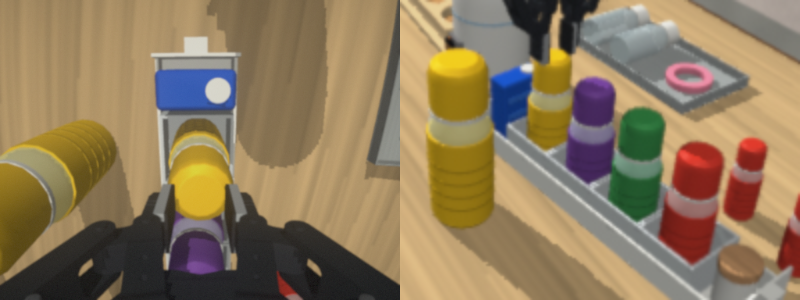

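The pads seem to be pinching only the dome near the cap top. Checking where the tips and the bottle really are.

Run:
```python
from h import *
o=ctrl.get_obs();m=R.from_rotvec(o['tool_rot']).as_matrix();t=o['tool_pos']
S=ctrl.get_image("side");Wi=ctrl.get_image("wrist");ps=cam("side");pw=cam("wrist",o)
for n,p in(("side",ps),("wrist",pw)):
    L=ctrl.cut_out(n,"bottle_yellow");print(n,[(d['extent'],d['p']) for d in L])
    w=proj(p,[[.5,-.132,.1]])[0]
    if not L: continue
    d=min(L,key=lambda d:np.hypot(*(np.array([(d['extent'][0]+d['extent'][2])/2,(d['extent'][1]+d['extent'][3])/2])-w)))
    print(fit([(p,d['mask'])],(.5,-.132)))
out=[]
for im,p,c in((S,ps,(240,100,320,180)),(Wi,pw,(176,150,336,310))):
    f=400//(c[2]-c[0]);a=cv2.resize(im[c[1]:c[3],c[0]:c[2]],(400,400),interpolation=cv2.INTER_CUBIC)
    for z,col in((.008,(255,0,255)),(-.011,(0,255,255))):
        for y in(-.015,.015):
            u=(proj(p,[t+m@[0,y,z]])[0]-c[:2])*400/(c[2]-c[0]);cv2.circle(a,tuple(int(v) for v in u),3,col,-1)
    for h in(.103,.135,.145):
        u=(proj(p,[[.5005,-.1318,h]])[0]-c[:2])*400/(c[2]-c[0]);cv2.circle(a,tuple(int(v) for v in u),3,(0,255,0),-1)
    out.append(a)
cv2.imwrite("pics/g2.png",np.hstack(out)[:,:,::-1])
```

```text
side [([262.0, 174.8, 287.6, 227.8], 0.87), ([213.9, 172.5, 250.0, 266.1], 0.81)]
(array([ 0.49630382, -0.13834921]), np.float64(0.8859765748654638))
wrist [([0.8, 151.7, 150.8, 354.2], 0.6), ([210.5, 151.2, 297.9, 281.6], 0.56)]
(array([ 0.50204951, -0.13106418]), np.float64(0.869128872297749))
```

View pics/g2.png

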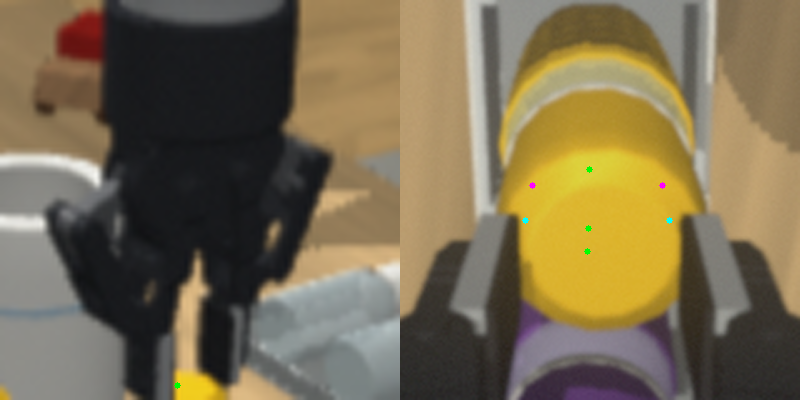

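The pinch is too high: the fingers stopped at 30 mm, on the dome. I'll open, go down 22 mm and grip again. The tips stay far above the cup rims.

In the tool's units: 0.022 m / 0.8 = 0.0275, 0.01 m / 0.8 = 0.0125.

Emit:
{"name": "pendant", "arguments": {
  "moves": "0.07,0,0,0,0,0,0\n0.07,0,0,0,0,0,0\n0.07,0,0,0,0,0,0\n0.07,-0.0013,-0.0013,0.0125,0,0,0\n0.07,0.0013,-0.0013,0.0275,0,0,0\n0.07,0.0013,-0.0013,0.0275,0,0,0\n0.07,0.0013,-0.0013,0.0275,0,0,0",
  "grip_force": 40
}}

```text
t: 5.58
tool_pos: [0.4986, -0.1316, 0.0882]
tool_rot: [-2.077, -2.352, 0.002]
contact_force: [-0.1, -0.7, 0.3]
opening: 0.0702
grip_force: 0.0
```

Emit:
{"name": "pendant", "arguments": {
  "moves": "0.03,0,0,0,0,0,0\n0.03,0,0,0,0,0,0\n0.03,0,0,0,0,0,0\n0.03,0,0,0,0,0,0\n0.03,0,0,0,0,0,0\n0.03,0,0,0,0,0,0\n0.03,0,0,0,0,0,0"
}}

```text
t: 6.17
tool_pos: [0.5006, -0.1325, 0.091]
tool_rot: [2.079, 2.354, 0.001]
contact_force: [-0.0, 1.1, 2.9]
opening: 0.0414
grip_force: 40.9
```

Run:
```python
from h import *
o=ctrl.get_obs();im=ctrl.get_image("wrist");s=ctrl.get_image("side")[130:240,230:330]
cv2.imwrite("pics/g3.png",np.hstack([cv2.resize(im,(400,400)),cv2.resize(s,(400,400))])[:,:,::-1])
```

```text
(no output)
```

View pics/g3.png

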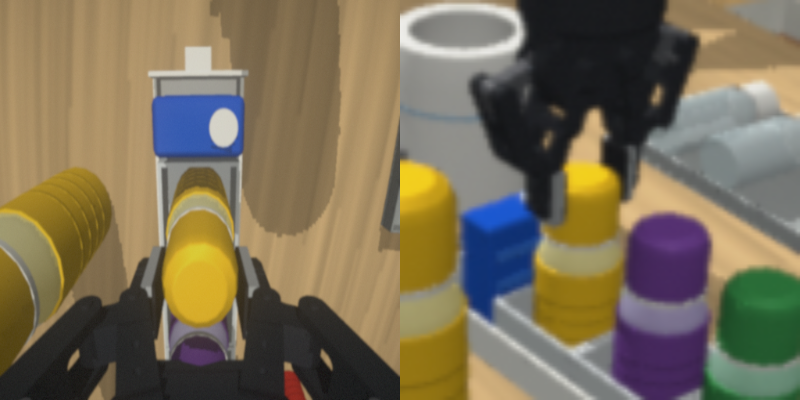

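Now the grip is right: 41 mm opening at 41 N, with the pads on the cap. The side view shows the yellow bottle upright between the pads. Lift, carry over the warmer to hole 1, and stop above the floor.

In the tool's units: 0.31 m / 0.8 = 0.3875, 0.26 m / 0.8 = 0.325.

Emit:
{"name": "pendant", "arguments": {
  "moves": "0.03,0,0,-0.0125,0,0,0\n0.03,0,0,-0.0375,0,0,0\n0.03,0,0,-0.075,0,0,0\n0.03,0,0,-0.125,0,0,0\n0.03,0,0,-0.175,0,0,0\n0.03,0.0063,0.0013,-0.2063,0,0,0\n0.03,0.025,0.0075,-0.2125,0,0,0\n0.03,0.0625,0.0175,-0.2125,0,0,0\n0.03,0.1063,0.03,-0.2125,0,0,0\n0.03,0.15,0.0425,-0.2125,0,0,0\n0.03,0.1938,0.055,-0.2125,0,0,0\n0.03,0.2375,0.0675,-0.2125,0,0,0\n0.03,0.2813,0.08,-0.2125,0,0,0\n0.03,0.325,0.0925,-0.2125,0,0,0\n0.03,0.3625,0.1025,-0.2125,0,0,0\n0.03,0.38,0.1075,-0.2125,0,0,0\n0.03,0.3875,0.11,-0.2125,0,0,0\n0.03,0.3875,0.11,-0.2125,0,0,0\n0.03,0.3875,0.11,-0.2125,0,0,0"
}}

```text
t: 7.85
tool_pos: [0.5488, 0.1853, 0.2601]
tool_rot: [2.08, 2.354, -0.002]
contact_force: [-0.9, -1.1, -1.8]
opening: 0.0413
grip_force: 40.9
```

Run:
```python
from h import *
o=ctrl.get_obs();im=ctrl.get_image("wrist");s=ctrl.get_image("top")[130:230,70:270]
cv2.imwrite("pics/g4.png",np.hstack([cv2.resize(im,(400,300)),cv2.resize(s,(400,300))])[:,:,::-1])
```

```text
(no output)
```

View pics/g4.png

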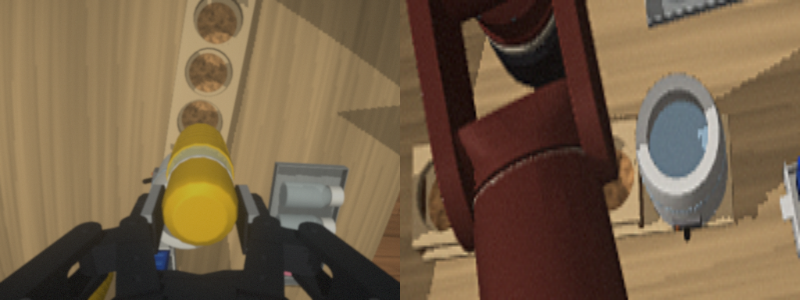

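The wrist view shows yellow held upright, with the rack ahead and holes 4 and 3 at full-size pixels of about (279,26) and (267,91). Checking them against the station fit.

Run:
```python
from h import *
o=ctrl.get_obs();im=ctrl.get_image("wrist");p=cam("wrist",o)
print("pred h3,h4",proj(p,[[.5559,.3338,.047],[.5595,.4077,.047]]).round(1))
# rim fit: local ellipse overlay
c=(220,0,330,120);a=cv2.resize(im[c[1]:c[3],c[0]:c[2]],None,fx=5,fy=5,interpolation=cv2.INTER_CUBIC)
for h in((.5523,.2599),(.5559,.3338),(.5595,.4077)):
    u=((proj(p,np.c_[np.array(h)+C*.034,np.full(40,.047)])-c[:2])*5).astype(np.int32);cv2.polylines(a,[u],True,(0,255,0),1)
cv2.imwrite("pics/g5.png",a[:,:,::-1])
```

```text
pred h3,h4 [[278.9  22.5]
 [291.7 -50.2]]
```

View pics/g5.png

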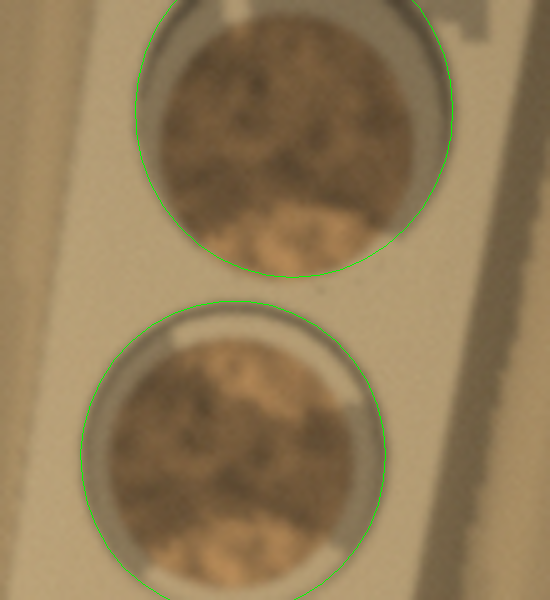

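The predicted rims (green) lie exactly on holes 3 and 2, so the fit is good to about 1 mm. Lowering.

In the tool's units: 0.161 m / 0.8 = 0.2013, 0.159 m / 0.8 = 0.1988.

Emit:
{"name": "pendant", "arguments": {
  "moves": "0.03,0,0,0.025,0,0,0\n0.03,0,0,0.0688,0,0,0\n0.03,0,0,0.1125,0,0,0\n0.03,0,0,0.15,0,0,0\n0.03,0,0,0.175,0,0,0\n0.03,0,0,0.19,0,0,0\n0.03,0,0,0.1963,0,0,0\n0.03,0,0,0.1988,0,0,0\n0.03,0,0,0.2013,0,0,0\n0.03,0,0,0.2013,0,0,0\n0.03,0,0,0.2013,0,0,0"
}}

```text
t: 8.92
tool_pos: [0.5502, 0.1864, 0.1012]
tool_rot: [2.078, 2.353, 0.004]
contact_force: [0.1, -0.3, -1.4]
opening: 0.0414
grip_force: 41.0
```

Emit:
{"name": "pendant", "arguments": {
  "moves": "0.03,0,0,0.0013,0,0,0\n0.03,0,0,0.0025,0,0,0\n0.03,0,0,0.0038,0,0,0\n0.03,0,0,0.0038,0,0,0"
}}

```text
t: 9.25
tool_pos: [0.5489, 0.1863, 0.0963]
tool_rot: [-2.079, -2.355, 0.0]
contact_force: [0.7, 0.7, -1.9]
opening: 0.0415
grip_force: 41.0
```

In the tool's units: 0.002 m / 0.8 = 0.0025, 0.001 m / 0.8 = 0.0013.

Emit:
{"name": "pendant", "arguments": {
  "moves": "0.03,0,0,0.0013,0,0,0\n0.03,0,0,0.0025,0,0,0\n0.03,0,0,0.0025,0,0,0"
}}

```text
t: 9.5
tool_pos: [0.5494, 0.1864, 0.096]
tool_rot: [2.079, 2.355, 0.0]
contact_force: [-2.7, -1.3, 5.8]
opening: 0.0412
grip_force: 41.7
```

Run:
```python
from station import ctrl
for i in range(3):
    ctrl.get_image("wrist");print(ctrl.get_obs()['contact_force'].round(1),ctrl.get_obs()['tool_pos'].round(4))
```

```text
[-2.2 -0.8  5.5] [0.5493 0.1864 0.096 ]
[-1.9 -1.1  5.6] [0.5493 0.1864 0.096 ]
[-3.2 -1.3  5.8] [0.5494 0.1864 0.096 ]
```

Floor contact at +6 N. Release, go back and grasp purple.

In the tool's units: -0.379 m / 0.8 = -0.4738, -0.31 m / 0.8 = -0.3875.

Emit:
{"name": "pendant", "arguments": {
  "moves": "0.07,0,0,-0.0013,0,0,0\n0.07,0,0,-0.0013,0,0,0\n0.07,0,0,-0.0013,0,0,0\n0.07,0,0,-0.0013,0,0,0\n0.07,0,0,-0.025,0,0,0\n0.07,0,0,-0.0688,0,0,0\n0.07,0,0,-0.1125,0,0,0\n0.07,-0.0375,-0.0088,-0.1563,0,0,0\n0.07,-0.0875,-0.02,-0.175,0,0,0\n0.07,-0.1375,-0.0325,-0.175,0,0,0\n0.07,-0.1875,-0.0438,-0.175,0,0,0\n0.07,-0.2375,-0.055,-0.175,0,0,0\n0.07,-0.2875,-0.0675,-0.175,0,0,0\n0.07,-0.3375,-0.0788,-0.175,0,0,0\n0.07,-0.3875,-0.0913,-0.175,0,0,0\n0.07,-0.4313,-0.1013,-0.175,0,0,0\n0.07,-0.4625,-0.1088,-0.175,0,0,0\n0.07,-0.4738,-0.1113,-0.1625,0,0,0\n0.07,-0.4738,-0.1113,-0.1375,0,0,0\n0.07,-0.4738,-0.1113,-0.1375,0,0,0"
}}

```text
t: 11.32
tool_pos: [0.5055, -0.2, 0.1996]
tool_rot: [-2.076, -2.348, 0.002]
contact_force: [-0.7, 0.5, -1.0]
opening: 0.0699
grip_force: 0.0
```

Emit:
{"name": "pendant", "arguments": {
  "moves": "0.07,0,0,0.025,0,0,0\n0.07,0,0,0.0625,0,0,0\n0.07,0,0,0.1,0,0,0\n0.07,0,0,0.125,0,0,0\n0.07,0,0,0.1425,0,0,0\n0.07,0,0,0.1425,0,0,0\n0.03,0,0,0.1425,0,0,0\n0.03,0,0,0.1425,0,0,0\n0.03,0,0,0.1425,0,0,0\n0.03,0,0,0.1425,0,0,0\n0.03,0,0,0.1425,0,0,0\n0.03,0,0,0.1425,0,0,0\n0.03,0,0,0.1425,0,0,0",
  "grip_force": 40
}}

```text
t: 12.4
tool_pos: [0.5089, -0.2015, 0.0925]
tool_rot: [2.077, 2.352, 0.001]
contact_force: [0.4, -0.1, 7.5]
opening: 0.0412
grip_force: 41.4
```

Run:
```python
from h import *
im=ctrl.get_image("wrist");s=ctrl.get_image("side")[110:240,180:330]
cv2.imwrite("pics/g6.png",np.hstack([cv2.resize(im,(400,300)),cv2.resize(s,(400,300))])[:,:,::-1])
```

```text
(no output)
```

View pics/g6.png

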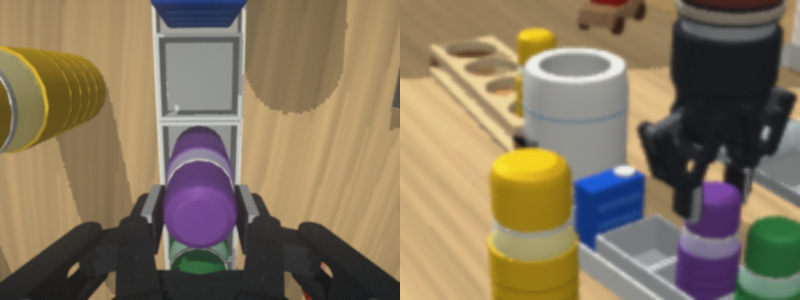

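Yellow stands upright in hole 1 and the brick is in place. Purple is held at 41 mm. Carry it to hole 2.

In the tool's units: 0.452 m / 0.8 = 0.565, -0.17 m / 0.8 = -0.2125.

Emit:
{"name": "pendant", "arguments": {
  "moves": "0.03,0,0,-0.0125,0,0,0\n0.03,0,0,-0.0375,0,0,0\n0.03,0,0,-0.075,0,0,0\n0.03,0,0,-0.125,0,0,0\n0.03,0,0,-0.175,0,0,0\n0.03,0.0063,0.0013,-0.2063,0,0,0\n0.03,0.025,0.005,-0.2125,0,0,0\n0.03,0.0688,0.015,-0.2125,0,0,0\n0.03,0.1188,0.0263,-0.2125,0,0,0\n0.03,0.1688,0.0375,-0.2125,0,0,0\n0.03,0.2188,0.0488,-0.2125,0,0,0\n0.03,0.2688,0.06,-0.2125,0,0,0\n0.03,0.3188,0.0713,-0.2125,0,0,0\n0.03,0.3688,0.0825,-0.2125,0,0,0\n0.03,0.4188,0.0938,-0.2125,0,0,0\n0.03,0.4688,0.105,-0.2125,0,0,0\n0.03,0.5125,0.115,-0.2125,0,0,0\n0.03,0.5438,0.1225,-0.2125,0,0,0\n0.03,0.5588,0.1256,-0.2125,0,0,0\n0.03,0.565,0.1269,-0.2125,0,0,0"
}}

```text
t: 14.17
tool_pos: [0.5517, 0.2618, 0.2595]
tool_rot: [-2.076, -2.356, 0.003]
contact_force: [-1.1, 0.1, -2.5]
opening: 0.0413
grip_force: 41.1
```

Emit:
{"name": "pendant", "arguments": {
  "moves": "0.03,0,0,0,0,0,0\n0.03,0,0,0,0,0,0\n0.03,0,0,0.025,0,0,0\n0.03,0,0,0.0688,0,0,0\n0.03,0,0,0.1125,0,0,0\n0.03,0,0,0.15,0,0,0\n0.03,0,0,0.175,0,0,0\n0.03,0,0,0.19,0,0,0\n0.03,0,0,0.1963,0,0,0\n0.03,0,0,0.1988,0,0,0\n0.03,0,0,0.2,0,0,0\n0.03,0,0,0.2013,0,0,0\n0.03,0,0,0.2025,0,0,0\n0.03,0,0,0.2025,0,0,0"
}}

```text
t: 15.33
tool_pos: [0.5532, 0.2605, 0.0997]
tool_rot: [2.079, 2.354, 0.003]
contact_force: [-0.1, -0.2, -1.9]
opening: 0.0412
grip_force: 41.1
```

In the tool's units: 0.003 m / 0.8 = 0.0038, 0.002 m / 0.8 = 0.0025.

Emit:
{"name": "pendant", "arguments": {
  "moves": "0.03,0,0,0.0013,0,0,0\n0.03,0,0,0.0025,0,0,0\n0.03,0,0,0.0038,0,0,0\n0.03,0,0,0.0038,0,0,0\n0.03,0,0,0.0038,0,0,0"
}}

```text
t: 15.75
tool_pos: [0.5531, 0.2607, 0.0975]
tool_rot: [2.079, 2.355, 0.002]
contact_force: [-2.4, -0.6, 5.1]
opening: 0.041
grip_force: 41.9
```

In the tool's units: -0.44 m / 0.8 = -0.55, -0.14 m / 0.8 = -0.175.

Emit:
{"name": "pendant", "arguments": {
  "moves": "0.07,0,0,-0.0013,0,0,0\n0.07,0,0,-0.0013,0,0,0\n0.07,0,0,-0.0013,0,0,0\n0.07,0,0,-0.0013,0,0,0\n0.07,0,0,-0.025,0,0,0\n0.07,0,0,-0.0688,0,0,0\n0.07,0,0,-0.1125,0,0,0\n0.07,-0.0375,-0.0075,-0.1563,0,0,0\n0.07,-0.0875,-0.0175,-0.175,0,0,0\n0.07,-0.1375,-0.0263,-0.175,0,0,0\n0.07,-0.1875,-0.0363,-0.175,0,0,0\n0.07,-0.2375,-0.0463,-0.175,0,0,0\n0.07,-0.2875,-0.0563,-0.175,0,0,0\n0.07,-0.3375,-0.0663,-0.175,0,0,0\n0.07,-0.3875,-0.075,-0.175,0,0,0\n0.07,-0.4375,-0.085,-0.175,0,0,0\n0.07,-0.4875,-0.095,-0.175,0,0,0\n0.07,-0.525,-0.1025,-0.175,0,0,0\n0.07,-0.55,-0.1075,-0.175,0,0,0"
}}

```text
t: 17.33
tool_pos: [0.5208, -0.1901, 0.2352]
tool_rot: [2.083, 2.352, -0.001]
contact_force: [0.1, -0.1, -0.6]
opening: 0.0698
grip_force: 0.0
```

Emit:
{"name": "pendant", "arguments": {
  "moves": "0.07,-0.025,-0.005,0,0,0,0\n0.07,-0.0688,-0.0138,0,0,0,0\n0.07,-0.0938,-0.0188,0.0125,0,0,0\n0.07,-0.1025,-0.02,0.0375,0,0,0\n0.07,-0.1025,-0.02,0.075,0,0,0\n0.07,-0.1025,-0.02,0.1125,0,0,0\n0.07,-0.1025,-0.02,0.15,0,0,0\n0.07,-0.1025,-0.02,0.175,0,0,0\n0.07,-0.1025,-0.02,0.1813,0,0,0\n0.07,-0.1025,-0.02,0.1813,0,0,0\n0.03,-0.1025,-0.02,0.1813,0,0,0\n0.03,-0.1025,-0.02,0.1813,0,0,0\n0.03,-0.1025,-0.02,0.1813,0,0,0\n0.03,-0.1025,-0.02,0.1813,0,0,0\n0.03,-0.1025,-0.02,0.1813,0,0,0\n0.03,-0.1025,-0.02,0.1813,0,0,0\n0.03,-0.1025,-0.02,0.1813,0,0,0",
  "grip_force": 40
}}

```text
t: 18.75
tool_pos: [0.5173, -0.2715, 0.0932]
tool_rot: [2.076, 2.351, 0.0]
contact_force: [-1.3, -0.4, 6.2]
opening: 0.0412
grip_force: 41.2
```

Run:
```python
from h import *
im=ctrl.get_image("wrist");s=ctrl.get_image("side")[110:260,180:350]
cv2.imwrite("pics/g7.png",np.hstack([cv2.resize(im,(400,300)),cv2.resize(s,(400,350))[:300]])[:,:,::-1])
```

```text
(no output)
```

View pics/g7.png

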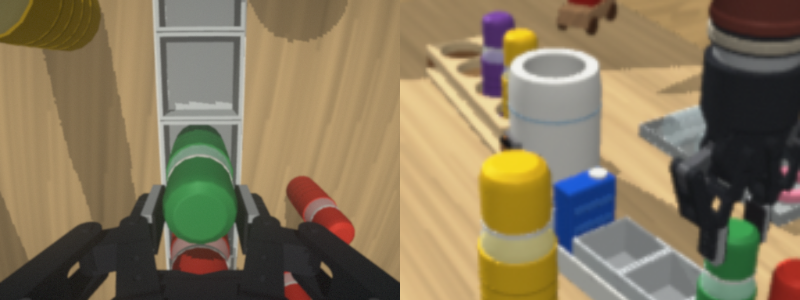

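Transport in 2 calls: lift 6 + lateral .595/.04=15.

Purple is upright in hole 2 and green is held well. Carry it to hole 3.

The manual's scale: shifts go in shares of 0.8 m and turns go in shares of 180 degrees. Converting my numbers, 0.515 m / 0.8 = 0.6438, 0.495 m / 0.8 = 0.6188.

Emit:
{"name": "pendant", "arguments": {
  "moves": "0.03,0,0,-0.0125,0,0,0\n0.03,0,0,-0.0375,0,0,0\n0.03,0,0,-0.075,0,0,0\n0.03,0,0,-0.125,0,0,0\n0.03,0,0,-0.175,0,0,0\n0.03,0.0063,0.0013,-0.2063,0,0,0\n0.03,0.025,0.005,-0.2125,0,0,0\n0.03,0.0688,0.0138,-0.2125,0,0,0\n0.03,0.1188,0.0225,-0.2125,0,0,0\n0.03,0.1688,0.0325,-0.2125,0,0,0\n0.03,0.2188,0.0425,-0.2125,0,0,0\n0.03,0.2688,0.0513,-0.2125,0,0,0\n0.03,0.3188,0.0613,-0.2125,0,0,0\n0.03,0.3688,0.0713,-0.2125,0,0,0\n0.03,0.4188,0.0813,-0.2125,0,0,0\n0.03,0.4688,0.09,-0.2125,0,0,0\n0.03,0.5188,0.1,-0.2125,0,0,0\n0.03,0.5688,0.11,-0.2125,0,0,0\n0.03,0.6188,0.1188,-0.2125,0,0,0\n0.03,0.6438,0.1238,-0.2125,0,0,0"
}}

```text
t: 20.52
tool_pos: [0.548, 0.2575, 0.2583]
tool_rot: [-2.073, -2.356, 0.002]
contact_force: [-0.3, -1.5, -1.0]
opening: 0.0411
grip_force: 40.9
```

Emit:
{"name": "pendant", "arguments": {
  "moves": "0.03,0.0375,0.0075,0,0,0,0\n0.03,0.075,0.015,0,0,0,0\n0.03,0.0938,0.0185,0,0,0,0\n0.03,0.1,0.0198,0,0,0,0\n0.03,0.1,0.0198,0,0,0,0\n0.03,0.1,0.0198,0.025,0,0,0\n0.03,0.1,0.0198,0.0688,0,0,0\n0.03,0.1,0.0198,0.1125,0,0,0\n0.03,0.1,0.0198,0.15,0,0,0\n0.03,0.1,0.0198,0.175,0,0,0\n0.03,0.1,0.0198,0.19,0,0,0\n0.03,0.1,0.0198,0.1963,0,0,0\n0.03,0.1,0.0198,0.1988,0,0,0\n0.03,0.1,0.0198,0.2,0,0,0\n0.03,0.1,0.0198,0.2013,0,0,0\n0.03,0.1,0.0198,0.2025,0,0,0\n0.03,0.1,0.0198,0.2025,0,0,0"
}}

```text
t: 21.93
tool_pos: [0.5568, 0.3346, 0.0998]
tool_rot: [2.079, 2.354, 0.003]
contact_force: [-0.1, 0.2, -1.7]
opening: 0.0412
grip_force: 41.0
```

Emit:
{"name": "pendant", "arguments": {
  "moves": "0.03,0,0,0.0013,0,0,0\n0.03,0,0,0.0025,0,0,0\n0.03,0,0,0.0038,0,0,0\n0.03,0,0,0.0038,0,0,0\n0.03,0,0,0.0038,0,0,0"
}}

```text
t: 22.35
tool_pos: [0.5569, 0.3351, 0.0983]
tool_rot: [2.079, 2.355, 0.004]
contact_force: [-3.1, -1.0, 8.1]
opening: 0.0408
grip_force: 41.9
```

In the tool's units: -0.51 m / 0.8 = -0.6375, -0.27 m / 0.8 = -0.3375.

Emit:
{"name": "pendant", "arguments": {
  "moves": "0.07,0,0,-0.0013,0,0,0\n0.07,0,0,-0.0013,0,0,0\n0.07,0,0,-0.0013,0,0,0\n0.07,0,0,-0.0013,0,0,0\n0.07,0,0,-0.025,0,0,0\n0.07,0,0,-0.0688,0,0,0\n0.07,0,0,-0.1125,0,0,0\n0.07,-0.0375,-0.0063,-0.1563,0,0,0\n0.07,-0.0875,-0.0138,-0.175,0,0,0\n0.07,-0.1375,-0.0225,-0.175,0,0,0\n0.07,-0.1875,-0.03,-0.175,0,0,0\n0.07,-0.2375,-0.0388,-0.175,0,0,0\n0.07,-0.2875,-0.0463,-0.175,0,0,0\n0.07,-0.3375,-0.055,-0.175,0,0,0\n0.07,-0.3875,-0.0625,-0.175,0,0,0\n0.07,-0.4375,-0.0713,-0.175,0,0,0\n0.07,-0.4875,-0.0788,-0.175,0,0,0\n0.07,-0.5375,-0.0875,-0.175,0,0,0\n0.07,-0.5875,-0.095,-0.175,0,0,0\n0.07,-0.6375,-0.1038,-0.175,0,0,0"
}}

```text
t: 24.02
tool_pos: [0.5363, -0.1841, 0.2353]
tool_rot: [2.08, 2.355, 0.0]
contact_force: [1.1, 0.3, -0.7]
opening: 0.0701
grip_force: 0.0
```

Emit:
{"name": "pendant", "arguments": {
  "moves": "0.07,-0.05,-0.0088,0,0,0,0\n0.07,-0.0875,-0.015,0,0,0,0\n0.07,-0.1075,-0.0181,0,0,0,0\n0.07,-0.1075,-0.0181,0,0,0,0\n0.07,-0.1075,-0.0181,0,0,0,0\n0.07,-0.1075,-0.0181,0,0,0,0"
}}

```text
t: 24.52
tool_pos: [0.5332, -0.268, 0.2352]
tool_rot: [-2.078, -2.355, -0.001]
contact_force: [-0.7, 0.8, -0.1]
opening: 0.07
grip_force: 0.0
```

```bash
python3 m2.py 2
```

```text
[ 0.5332 -0.268   0.2352] yaw y 7.161995841429106 tool z [-2.e-04  9.e-04 -1.e+00] [-0.59 -0.03  1.64  0.    1.53 -0.72]
yellow [ 0.5   -0.132] 0.0 delta tool [ 0.1389 -0.016   0.1273]
purple none
green none
red [ 0.5262 -0.3385] 0.92 delta tool [-0.0693 -0.0158  0.1271]
```

View pics/w2.png

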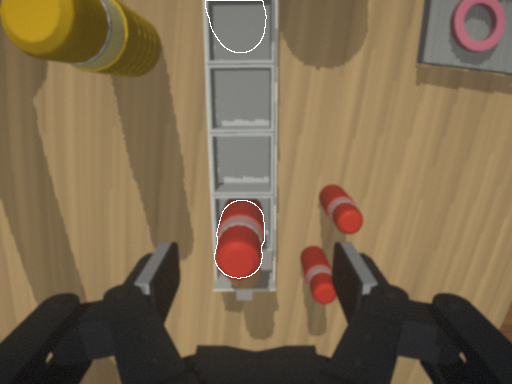

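The red outline matches at (240,240), IoU 0.92. The small reds at (340,208) and (318,275) are outside the finger path. Grasp red.

In the tool's units: 0.145 m / 0.8 = 0.1813, 0.09 m / 0.8 = 0.1125.

Emit:
{"name": "pendant", "arguments": {
  "moves": "0.07,-0.0375,-0.0088,0,0,0,0\n0.07,-0.075,-0.0175,0,0,0,0\n0.07,-0.0863,-0.0205,0.0125,0,0,0\n0.07,-0.0863,-0.0205,0.0375,0,0,0\n0.07,-0.0863,-0.0205,0.075,0,0,0\n0.07,-0.0863,-0.0205,0.1125,0,0,0\n0.07,-0.0863,-0.0205,0.15,0,0,0\n0.07,-0.0863,-0.0205,0.175,0,0,0\n0.07,-0.0863,-0.0205,0.1813,0,0,0\n0.07,-0.0863,-0.0205,0.1813,0,0,0\n0.03,-0.0863,-0.0205,0.1813,0,0,0\n0.03,-0.0863,-0.0205,0.1813,0,0,0\n0.03,-0.0863,-0.0205,0.1813,0,0,0\n0.03,-0.0863,-0.0205,0.1813,0,0,0\n0.03,-0.0863,-0.0205,0.1813,0,0,0\n0.03,-0.0863,-0.0205,0.1813,0,0,0\n0.03,-0.0863,-0.0205,0.1813,0,0,0",
  "grip_force": 40
}}

```text
t: 26.18
tool_pos: [0.5267, -0.3409, 0.0934]
tool_rot: [2.077, 2.351, 0.0]
contact_force: [-0.8, -0.0, 7.0]
opening: 0.0409
grip_force: 41.4
```

In the tool's units: 0.535 m / 0.8 = 0.6688, 0.495 m / 0.8 = 0.6188.

Emit:
{"name": "pendant", "arguments": {
  "moves": "0.03,0,0,-0.0125,0,0,0\n0.03,0,0,-0.0375,0,0,0\n0.03,0,0,-0.075,0,0,0\n0.03,0,0,-0.125,0,0,0\n0.03,0,0,-0.175,0,0,0\n0.03,0.0063,0.0013,-0.2063,0,0,0\n0.03,0.025,0.0038,-0.2125,0,0,0\n0.03,0.0688,0.0113,-0.2125,0,0,0\n0.03,0.1188,0.02,-0.2125,0,0,0\n0.03,0.1688,0.0288,-0.2125,0,0,0\n0.03,0.2188,0.0375,-0.2125,0,0,0\n0.03,0.2688,0.0463,-0.2125,0,0,0\n0.03,0.3188,0.055,-0.2125,0,0,0\n0.03,0.3688,0.0638,-0.2125,0,0,0\n0.03,0.4188,0.0713,-0.2125,0,0,0\n0.03,0.4688,0.08,-0.2125,0,0,0\n0.03,0.5188,0.0888,-0.2125,0,0,0\n0.03,0.5688,0.0975,-0.2125,0,0,0\n0.03,0.6188,0.1063,-0.2125,0,0,0\n0.03,0.6688,0.115,-0.2125,0,0,0"
}}

```text
t: 27.85
tool_pos: [0.5481, 0.205, 0.2578]
tool_rot: [-2.077, -2.354, 0.005]
contact_force: [1.2, 0.5, -2.6]
opening: 0.0413
grip_force: 41.1
```

Emit:
{"name": "pendant", "arguments": {
  "moves": "0.03,0.05,0.0088,0,0,0,0\n0.03,0.1,0.0175,0,0,0,0\n0.03,0.15,0.0263,0,0,0,0\n0.03,0.1938,0.0338,0,0,0,0\n0.03,0.2288,0.0388,0,0,0,0\n0.03,0.2475,0.0425,0,0,0,0\n0.03,0.2538,0.0433,0,0,0,0\n0.03,0.2538,0.0433,0,0,0,0\n0.03,0.2538,0.0433,0,0,0,0\n0.03,0.2538,0.0433,0.025,0,0,0\n0.03,0.2538,0.0433,0.0688,0,0,0\n0.03,0.2538,0.0433,0.1125,0,0,0\n0.03,0.2538,0.0433,0.15,0,0,0\n0.03,0.2538,0.0433,0.175,0,0,0\n0.03,0.2538,0.0433,0.19,0,0,0\n0.03,0.2538,0.0433,0.1963,0,0,0\n0.03,0.2538,0.0433,0.2,0,0,0\n0.03,0.2538,0.0433,0.2013,0,0,0\n0.03,0.2538,0.0433,0.2025,0,0,0\n0.03,0.2538,0.0433,0.2025,0,0,0"
}}

```text
t: 29.52
tool_pos: [0.5607, 0.4088, 0.1004]
tool_rot: [2.079, 2.354, 0.004]
contact_force: [0.5, -0.7, -2.5]
opening: 0.0415
grip_force: 41.2
```

Emit:
{"name": "pendant", "arguments": {
  "moves": "0.03,0,0,0.0013,0,0,0\n0.03,0,0,0.0025,0,0,0\n0.03,0,0,0.0038,0,0,0\n0.03,0,0,0.0038,0,0,0\n0.03,0,0,0.0038,0,0,0"
}}

```text
t: 29.93
tool_pos: [0.5606, 0.4093, 0.0984]
tool_rot: [2.079, 2.355, 0.005]
contact_force: [-2.5, -0.2, 5.5]
opening: 0.0412
grip_force: 42.0
```

Contact. Release, rise, and back off to look.

In the tool's units: -0.27 m / 0.8 = -0.3375, -0.25 m / 0.8 = -0.3125.

Emit:
{"name": "pendant", "arguments": {
  "moves": "0.07,0,0,-0.0013,0,0,0\n0.07,0,0,-0.0013,0,0,0\n0.07,0,0,-0.0013,0,0,0\n0.07,0,0,-0.0013,0,0,0\n0.07,0,0,-0.025,0,0,0\n0.07,0,0,-0.0688,0,0,0\n0.07,0,0,-0.1125,0,0,0\n0.07,0,0,-0.1625,0,0,0\n0.07,-0.0375,0,-0.2063,0,0,0\n0.07,-0.075,0,-0.2375,0,0,0\n0.07,-0.125,0,-0.2375,0,0,0\n0.07,-0.175,0,-0.2375,0,0,0\n0.07,-0.225,0,-0.2375,0,0,0\n0.07,-0.275,0,-0.2375,0,0,0\n0.07,-0.3125,0,-0.2375,0,0,0\n0.07,-0.3375,0,-0.2375,0,0,0\n0.07,-0.3375,0,-0.2375,0,0,0\n0.07,-0.3375,0,-0.2375,0,0,0\n0.07,-0.3375,0,-0.2375,0,0,0"
}}

```text
t: 31.52
tool_pos: [0.593, 0.141, 0.2853]
tool_rot: [-2.079, -2.355, -0.0]
contact_force: [0.3, 0.1, 0.7]
opening: 0.0701
grip_force: 0.0
```

Run:
```python
from h import *
o=ctrl.get_obs();im=ctrl.get_image("wrist");s=ctrl.get_image("side")[90:270,170:410];p=cam("wrist",o);sp=cam("side")
for c,h in dict(yellow=(.5486,.186),purple=(.5523,.2599),green=(.5559,.3338),red=(.5595,.4077)).items():
    w=proj(p,[[*h,.1]])[0];L=ctrl.cut_out("wrist","bottle_"+c)
    if L:
        d=min(L,key=lambda d:np.hypot(*(np.array([(d['extent'][0]+d['extent'][2])/2,(d['extent'][1]+d['extent'][3])/2])-w)))
        x,q=fit([(p,d['mask'])],h,z0=.012);print(c,(x-h).round(4),round(q,2))
cv2.imwrite("pics/e1.png",np.hstack([cv2.resize(im,(400,300)),cv2.resize(s,(400,300))])[:,:,::-1])
```

```text
yellow [0.0015 0.0015] 0.95
purple [ 0.001  -0.0021] 0.97
green [ 0.0013 -0.0042] 0.92
```

View pics/e1.png

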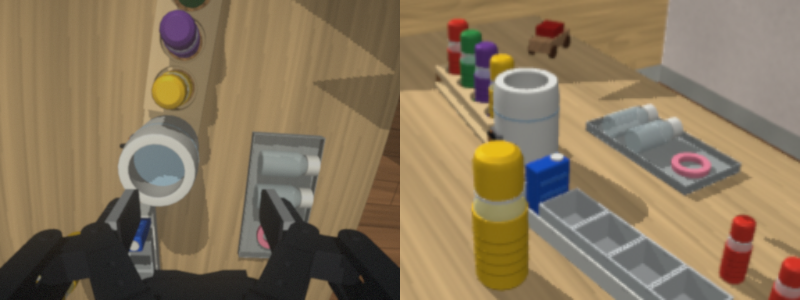

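The view shows yellow, purple, green and red standing upright in order from the warmer, with the brick in its bay and the look-alikes undisturbed. Handing in.

```bash
python3 -c "
from station import ctrl
print(ctrl.finish_job())"
```

```text
the job is handed in; nothing more can be done
None
```

The four bottles now stand upright in the rack, yellow, purple, green and red outward from the warmer, with the ice brick still in its bay; the job was handed in at about 32 s, and no verdict came back.

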